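# Press the sprung tilt plate level and lock it under the keeper

## Robot

A 6-joint arm with a two-finger parallel gripper is mounted at the origin on a cart in front of the work surface, level with it; the furniture and walls round the work are solid. World frame = base frame: x ahead of the robot, y to its left, z up, the work surface at z = 0. Lengths are in m, angles in degrees, forces in N, time in s.
With the tool pointing down it reaches from about 0.35 to 0.875 m from the base axis. Payload 4.2 kg.
Tool frame: the origin (TCP) lies between the finger pads; the fingertips stand 8 mm ahead of it and the grasp point (between the pads) lies 11 mm behind it; z points along the fingers, y is the line along which they close (so a half turn about z gives the same grasp; the last joint's range is limited). The gripper opens to 87 mm and grips with 3 to 60 N. Pads are 19 mm wide; open, the fingers measure 117 mm over their backs; the gripper's body (75 mm by 190 mm) begins 51 mm behind the grasp point.
Start: joints at [-56.058, 22.042, 0.453, 0, -68.411, -14.817], TCP at [0.205, -0.59, 0.198] pointing down, gripper open.
Joint ranges: [-179.83, 179.83], [-69.29, 118.12], [-61.27, 80.66], [-181.25, 117.63], [-171.15, -9.14], [-177.46, 177.46]. Speed limits (degrees/s): [159.86, 159.86, 180, 180, 180, 180].

## Interface

Orientations are given as a 3x3 rotation matrix whose columns are the frame's x, y, z axes.
In Python, from station import sense, capture, camera_model, finish_job, find_in gives the robot as it stands. The module is installed in compiled form; this text tells all that it offers.
- The arm moves only by the tool arm_command, never from a script. Its argument "motion" is a list of rows, each a list of 7 numbers: the finger opening in mm, from 0 to 87, then the shift along the tool's x, y, z in mm, then the turn, a rotation vector about the tool's x, y, z in rad. In form: [[jaw, dx, dy, dz, rx, ry, rz], ...]. A call has 1 to 8 rows; each row shifts and turns the commanded pose from where the row before left it, along the tool's axes as they then stand; what a row does not reach is not made up. A row lasts 1/10 s, in which the tool goes at most 50 mm and 8.59 degrees, less where a joint would pass 70% of its speed; a pose out of reach is approached as far as the arm can. A call with a gripper value outside its range is refused whole. The fingers move at their own pace and stop on an object; the grip force is fixed at half the most. Time passes only in rows, so rows that do not move let the fingers close. It gives the time, the measured TCP pose, the force, the opening and the grip force at its end, in the units of the state.
- sense(): the state, without advancing time (a new reading comes with each control period).
- capture(name): name is "side" or "top" or "wrist"; returns the picture (384x512x3 uint8, red, green, blue); there is no depth.
- camera_model(name): a dict with "fx", "fy", "cx", "cy" (pixels), "k1" (the pictures are not rectified: a ray, as slopes to the right and down, at radius r is drawn at 1 + k1 r^2 times it, then the intrinsics apply), "R" (3x3) and "t" (3): a world point X has camera coordinates R X + t. Camera axes: x right, y down, z forward; pixel columns grow to the right and rows downward; lengths in m; the calibration is good to about 2 mm. A picture is of the moment at which its call begins: read the wrist's pose just before it. camera_model takes no time and is no camera call; for the wrist camera it gives the pose at the moment of the call.
- finish_job(): hands the job in; it is judged then, once.
Trained networks look in the newest picture that a camera, given by its name, has taken for a name from the list of things; names that differ only in an ending like _2 or _b are one class to them, and where a whole thing is asked for, a point or a joint stands for the part that bears it (a point fixed in the world has none). Each returns a list of dicts, best first, with "p" (0 to 1); they miss things now and then, are a little off and sometimes report something else, mostly with a low value. They report only what shows in the picture. A call takes as long as a camera call. They do not tell look-alikes from the thing itself.
- find_in(target, camera): "location" ([row, column] in pixels, amid what is visible of it).
The state is a dict: "time_s": time; "joints": joint angles; "joint_velocities": joint speeds; "effort": joint torques, N m; "tcp_pos": TCP position; "ee_rot": TCP orientation; "wrist_force": force on the tool from outside, world axes, zero at the start; "moment": the same for the moment, N m; "gripper_width": opening from 0.0 (shut) to 1.0 (fully open); "gripper_force": force on a finger pad.
Only numpy, scipy, OpenCV 4.12 (cv2) and the standard library are available. Lean on these libraries where they do the work, as an engineer would, in place of code of your own. Each camera call takes 0.05 s, during which the arm holds its last target. There are 200 camera calls.

## Task

Lock the sprung sample plate level: take the loose locking key by its orange grip, press the plate's raised edge down with the key until the plate is level and seat it on its stops with about 20 N for half a second, then, still holding it down, slide the key's bare steel nose under the yellow keeper lip, up to or nearly up to the keeper's post. Then let go, so that the key stays trapped there and holds the plate level. Never push plate or keeper with more than 28 N, and leave the loupe and the two loose resin samples where they are.

Things in the scene. Friction and masses are not known exactly. Their poses are not given: they have to be found in the camera images.
- tilt_stage: Grey fixed base of the tilt stage, 170 (x) x 180 (y) x 12 mm; origin at the centre of its underside, x from the plate's free edge toward the hinge, y toward the keeper, z up; turned by up to 0.35 rad. In its frame (mm): hinge axis along y at x 60, z 41; level plate covers x -60..60, y -60..60, top at z 50. The key belongs at x -45, lying along y. A resin sample sits on the plate at x 20, y 35.
- keeper_mouth (a point): Lower edge of the yellow lip where the key enters; in the stage frame x -45, y 36, z 79.5 mm, axes as the stage's. The fixed keeper is an inverted L: its lip (36 mm wide in x, 10 thick) runs from y 36 to the post's face at y 62. The lip's underside is 29.5 mm above the level plate, 1.5 mm more than the key's height.
- plate_edge (a point): Middle of the upper free edge of the aluminium tilt plate, 120 mm from the hinge line (plate 10 mm thick); the z axis is the plate's normal.
- plate_tilt (a joint): Tilt of the plate in rad: 0 = level on its stops, 0.2 = fully raised by its spring (free edge about 24 mm up). It springs up when not held. At the key's place the push needed grows from about 2 N raised to about 9 N level; any more only presses it onto the stops, which are stiff (about 45 N more per mm).
- key_grip (a point): Middle of the loose locking key's orange grip. The grip is 22 (x) x 36 (y) mm and its top is 51.5 mm above the key's flat underside; this point is 32 mm above the underside. Axes: y points to the bare steel nose, z up. The key weighs 0.11 to 0.2 kg and stands on its underside at the start.
- key_nose (a point): Middle of the end face of the key's steel nose, 62 mm ahead of the grip's middle along y and 14 mm above the underside. The bare nose is a bar 18 mm wide, 28 mm high, projecting 44 mm from the grip; the underside is one plane from the grip to the nose.
- locking_key: The same loose key as a whole; origin on the underside below the middle of the grip, y toward the nose, z up.
- tilt_plate: The hinged aluminium plate; origin on the hinge axis.
- keeper: The fixed yellow keeper; origin as the stage's.
- loupe: Black loupe, 40 mm across and 42 high, a loose bystander; origin at its underside.
- sample_a: Tan resin sample, 32 mm across and 22 high, a loose bystander; origin at its underside.
- sample_c: Whitish resin sample, 32 mm across and 24 high, a loose bystander; origin at its underside.
There are look-alikes about, which are no part of the job. What is shaped like the locking_key but green is not meant.

How it is judged (in metres and radians):
On the way:
1. the key presses the plate level and seats it on its stops with at least 14 N for 0.4 s, its nose not yet under the lip (value of joint plate_tilt below 0.012 rad and contact force between locking_key and tilt_plate above 14 N and y of key_nose in the frame of tilt_stage below 0.036 m), for 0.4 s.
At the end, for the whole second after the job is handed in: The plate is within 0.03 rad of level, held down by the released key, which is at rest, upright, and clamped between plate and keeper lip (over 2 N); its nose is under the lip within 12 mm of the post, within 14 mm of the lip's middle across, the key in line with the stage's y axis within 0.2 rad (value of joint plate_tilt below 0.03 rad and y of key_nose in the frame of tilt_stage between 0.05 and 0.066 m and x of key_nose in the frame of tilt_stage between -0.059 and -0.031 m and z of key_nose in the frame of tilt_stage between 0.058 and 0.07 m and angle between the y axis of locking_key and the y axis of tilt_stage, either way round below 0.2 rad and angle between locking_key's own z axis and vertical below 0.06 rad and contact force between locking_key and keeper above 2 N and linear speed of locking_key below 0.01 m/s); the robot touches nothing.
It fails at once if the tilt plate is pushed with more than 28 N (contact force between tilt_plate and anything else above 28 N).
It fails at once if the keeper is pushed with more than 28 N (contact force between keeper and anything else above 28 N).
It fails at once if the loupe is moved by more than 20 mm (distance of loupe from where it was at the start of the episode above 0.02 m).
It fails at once if the tan resin sample is moved by more than 20 mm (distance of sample_a from where it was at the start of the episode above 0.02 m).
It fails at once if the whitish resin sample is moved by more than 20 mm (distance of sample_c from where it was at the start of the episode above 0.02 m).
It also fails if it takes over 51 s, if anything falls off the work surface, if the arm or the gripper's body presses on something with over 40 N, if the wrist force passes 120 N, or if a joint passes its speed limit or range.

## Working session

There is one attempt and no reset: what is moved stays moved. The work goes in short steps, Python scripts to look and compute and a tool call to move; the robot and the scene stay as the last step left them, time stands still between calls to the robot, and variables do not carry over. Pictures are saved under pics/ and viewed, at most 10 in all, crops included, and the job is handed in when it is done.

Besides the shell and the picture viewer there is one more tool, called after ">>>" as name(argument=value, ...) on one line, values as JSON. arm_command: Moves the arm, as the interface text tells. Its arguments: {"type":"object","properties":{"motion":{"type":"array"}},"required":["motion"]}

```bash
mkdir -p pics; cat > h.py <<'E'
import numpy as np, cv2
from station import sense, capture, camera_model, find_in
def ray(c,px):
    # px [row,col] -> origin, dir in world
    m=camera_model(c) if isinstance(c,str) else c
    u=np.array([(px[1]-m["cx"])/m["fx"],(px[0]-m["cy"])/m["fy"]]); s=u.copy()
    for _ in range(20): s=u/(1+m["k1"]*(s@s))
    R=np.array(m["R"]);t=np.array(m["t"])
    return -R.T@t, R.T@np.array([s[0],s[1],1])
def atz(c,px,z):
    o,d=ray(c,px); return o+d*(z-o[2])/d[2]
def proj(c,X):
    m=camera_model(c) if isinstance(c,str) else c
    p=np.array(m["R"])@np.array(X)+np.array(m["t"]); s=p[:2]/p[2]; s=s*(1+m["k1"]*(s@s))
    return [round(s[1]*m["fy"]+m["cy"],1),round(s[0]*m["fx"]+m["cx"],1)]
def tri(c1,p1,c2,p2):
    o1,d1=ray(c1,p1);o2,d2=ray(c2,p2)
    a=np.linalg.lstsq(np.c_[d1,-d2],o2-o1,rcond=None)[0]
    A=o1+a[0]*d1;B=o2+a[1]*d2
    return (A+B)/2,np.linalg.norm(A-B)
E
python3 - <<'E'
from h import *
np.set_printoptions(precision=4,suppress=True)
ims={}
for c in("top","side"):
    ims[c]=capture(c); m=camera_model(c); print(c,-np.array(m["R"]).T@m["t"],m["fx"])
    for n in("key_grip","key_nose","keeper_mouth","plate_edge","tilt_stage","loupe","sample_a","sample_c"):
        print(n,[( [round(float(v)) for v in d["location"]],round(d["p"],2)) for d in find_in(n,c)[:3]])
im=np.hstack([ims["top"],ims["side"]])[:,:,::-1]
cv2.imwrite("pics/a.png",cv2.resize(ims["top"][:,:,::-1],(800,600)))
cv2.imwrite("pics/b.png",cv2.resize(ims["side"][:,:,::-1],(800,600)))
print(sense())
E
```

```text
top [0.3868 0.0239 1.177 ] 458.9350680374891
key_grip [([232, 360], 0.61), ([190, 332], 0.54)]
key_nose [([191, 330], 0.85), ([230, 359], 0.69), ([217, 253], 0.5)]
keeper_mouth [([224, 250], 0.9)]
plate_edge [([218, 251], 0.9)]
tilt_stage [([158, 354], 0.71), ([220, 250], 0.7), ([224, 251], 0.65)]
loupe [([160, 354], 0.62)]
sample_a [([224, 132], 0.7), ([205, 150], 0.59)]
sample_c [([224, 132], 0.7), ([205, 150], 0.59)]
side [ 0.5678 -1.1489  0.5639] 457.97176794683907
key_grip [([243, 259], 0.65), ([252, 212], 0.61)]
key_nose [([245, 257], 0.84), ([253, 216], 0.77)]
keeper_mouth [([209, 228], 0.77)]
plate_edge [([196, 231], 0.6)]
tilt_stage [([208, 225], 0.64)]
loupe [([257, 296], 0.73)]
sample_a [([180, 244], 0.59)]
sample_c [([180, 244], 0.59)]
{'time_s': 0.9, 'joints': array([-56.0575,  22.0414,   0.454 ,   0.0016, -68.4095, -14.8144]), 'joint_velocities': array([ 0.0105,  0.0293,  0.0107, -0.023 , -0.0492, -0.0246]), 'effort': array([  0.0003, -39.045 ,  18.7624,   4.2244,   0.0155,  -0.    ]), 'tcp_pos': array([ 0.2048, -0.5905,  0.1982]), 'ee_rot': array([[-0.9448, -0.3277,  0.    ],
       [-0.3277,  0.9448, -0.0001],
       [ 0.    , -0.0001, -1.    ]]), 'wrist_force': array([ 0.1551,  0.2015, -0.4618]), 'moment': array([ 0.0183, -0.0007, -0.0196]), 'gripper_force': 0.0, 'gripper_width': 1.004645017599519}
```

View pics/a.png

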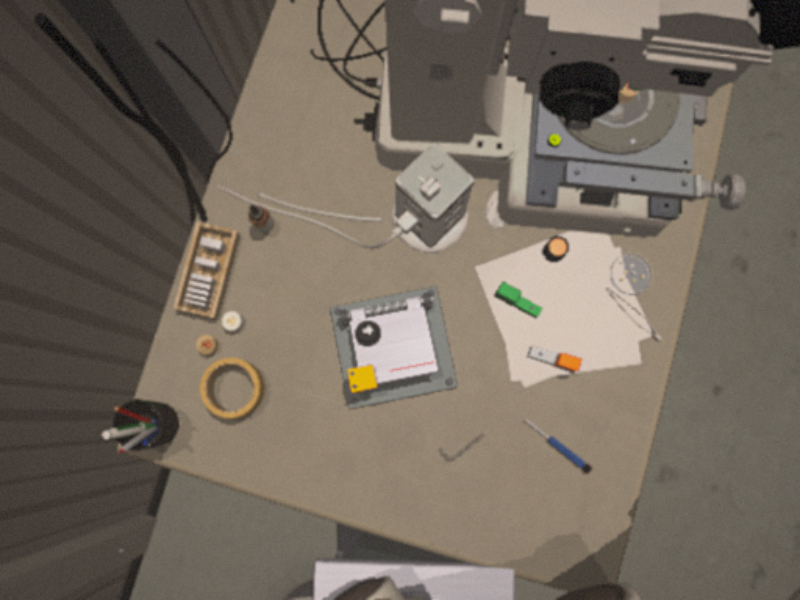

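View pics/b.png

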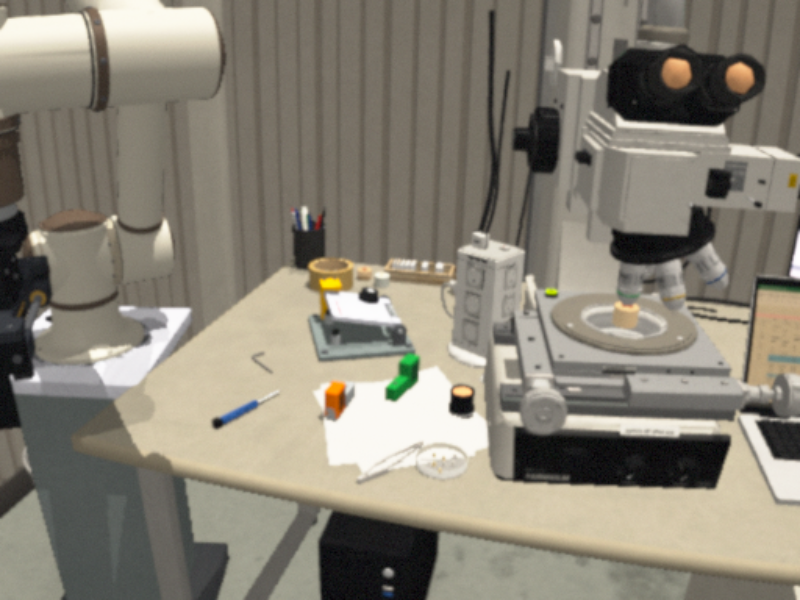

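The top view shows two key-shaped things: the orange-gripped one (grip ~(row 232, col 363), nose ~(229, 345)) and a green one (190, 332). The orange grip fits the description, so that is the key. The stage is at about (222, 252), with the yellow keeper at its lower left (242, 232) and the hinge at its far side.

```bash
python3 - <<'E'
from h import *
np.set_printoptions(precision=4,suppress=True)
im=capture("top")[:,:,::-1]
a=cv2.resize(im[180:265,205:300],(560,501),interpolation=cv2.INTER_CUBIC)
b=cv2.resize(im[205:250,330:380],(240,216),interpolation=cv2.INTER_CUBIC)
o=np.zeros((501,800,3),np.uint8);o[:,:560]=a;o[:216,560:]=b
cv2.imwrite("pics/c.png",o)
hsv=cv2.cvtColor(im,cv2.COLOR_BGR2HSV)
m=cv2.inRange(hsv,(3,170,120),(14,255,255)); m[:205]=0;m[250:]=0;m[:,:330]=0;m[:,380:]=0
ys,xs=np.nonzero(m); print(len(ys),ys.mean(),xs.mean(), atz("top",[ys.mean(),xs.mean()],.045))
print("nose",atz("top",[353/1.5625,531/1.5625],.028))
C=[(305,332),(290,435),(386,456),(406,348)]
for c in C: print(atz("top",[c[0]/1.5625,c[1]/1.5625],.012))
print(camera_model("wrist"))
E
```

```text
40 232.35 362.5 [ 0.4736 -0.2347  0.045 ]
nose [ 0.4896 -0.1812  0.028 ]
[0.5608 0.1438 0.012 ]
[ 0.5907 -0.025   0.012 ]
[ 0.4342 -0.0625  0.012 ]
[0.3969 0.1108 0.012 ]
{'fx': 334.01232017792046, 'fy': 334.01232017792046, 'cx': 247.6140885553597, 'cy': 193.27141021814197, 'k1': -0.09146652029754346, 'R': array([[-0.3281,  0.9446,  0.0016],
       [ 0.906 ,  0.3142,  0.2835],
       [ 0.2673,  0.0945, -0.959 ]]), 't': array([ 0.6242, -0.0342,  0.3909])}
```

View pics/c.png

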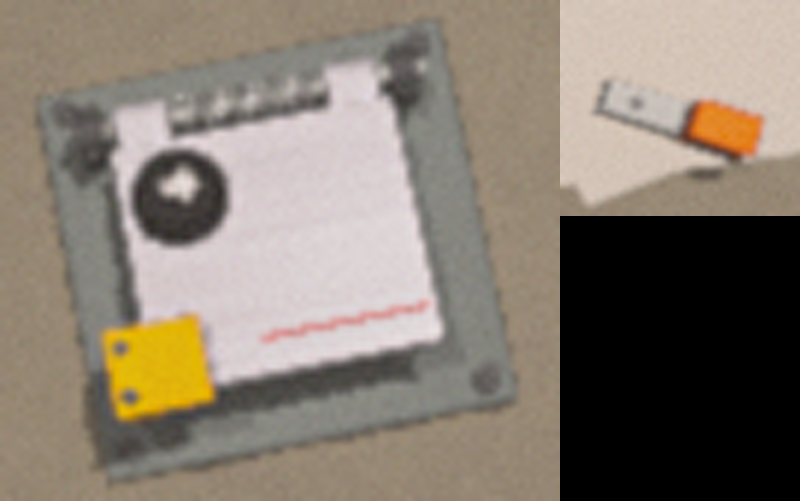

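The crop confirms the orange-gripped key: grip at crop (725,127), nose pointing left. The stage base corners in the crop are (38,98), (437,20), (515,400), (107,480).

```bash
cat >> h.py <<'E'
def plan(pos,yaw,jaw,step=48,frm=None):
    """rows to reach TCP pos with tool y at yaw deg (mod 180), tool down"""
    s=sense(); R=np.array(s["ee_rot"]); p=np.array(s["tcp_pos"])
    cur=np.degrees(np.arctan2(R[1,1],R[0,1])); d=(yaw-cur+90)%180-90
    D=np.array(pos)-p; n=max(1,int(np.ceil(max(np.linalg.norm(D)*1000/step,abs(d)/8))))
    # tool x for down tool: y cross z
    for i in range(n):
        a=np.radians(cur+d*i/n); y=np.array([np.cos(a),np.sin(a),0]); x=np.cross(y,[0,0,-1])
        v=D/n*1000
        if i==0 or abs(d)>1 : print([jaw,round(float(v@x),1),round(float(v@y),1),round(float(-v[2]),1),0,0,round(float(-np.radians(d/n)),4)],"n",n)
E
python3 - <<'E'
from h import *
np.set_printoptions(precision=4,suppress=True)
C=np.array([(38,98),(437,20),(515,400),(107,480)])/5.895
W=np.array([atz("top",[180+c[1],205+c[0]],.012)[:2] for c in C])
L=np.array([(.085,.09),(.085,-.09),(-.085,-.09),(-.085,.09)])
c=W.mean(0); z=((W-c)@[1,1j])*np.conj(L@[1,1j]); print(c,np.degrees(np.angle(z.sum())), abs(z.sum())/np.sum(L**2))
s=sense();m=camera_model("wrist");R=np.array(s["ee_rot"]);cc=-np.array(m["R"]).T@m["t"]
print("cam in tool",R.T@(cc-s["tcp_pos"]),"fwd",R.T@np.array(m["R"])[2])
plan([.474,-.235,.18],163.3,87)
E
```

```text
[0.4947 0.0413] 12.740815365561291 0.9883495074910882
cam in tool [ 0.0777  0.0001 -0.1854] fwd [-0.2835  0.0017  0.959 ]
[87, -37.1, 24.8, 1.8, 0, 0, -0.0945] n 10
[87, -39.3, 21.2, 1.8, 0, 0, -0.0945] n 10
[87, -41.1, 17.4, 1.8, 0, 0, -0.0945] n 10
[87, -42.5, 13.4, 1.8, 0, 0, -0.0945] n 10
[87, -43.6, 9.3, 1.8, 0, 0, -0.0945] n 10
[87, -44.3, 5.2, 1.8, 0, 0, -0.0945] n 10
[87, -44.6, 1.0, 1.8, 0, 0, -0.0945] n 10
[87, -44.5, -3.3, 1.8, 0, 0, -0.0945] n 10
[87, -44.0, -7.4, 1.8, 0, 0, -0.0945] n 10
[87, -43.1, -11.6, 1.8, 0, 0, -0.0945] n 10
```

>>> arm_command(motion=[[87,-37.1,24.8,1.8,0,0,-0.0945],[87,-39.3,21.2,1.8,0,0,-0.0945],[87,-41.1,17.4,1.8,0,0,-0.0945],[87,-42.5,13.4,1.8,0,0,-0.0945],[87,-43.6,9.3,1.8,0,0,-0.0945],[87,-44.3,5.2,1.8,0,0,-0.0945],[87,-44.6,1,1.8,0,0,-0.0945],[87,-44.5,-3.3,1.8,0,0,-0.0945]])

```text
time_s: 1.75
tcp_pos: [0.4212, -0.3044, 0.1841]
ee_rot: [[-0.459, -0.888, 0.001], [-0.888, 0.459, -0.0], [-0.0, -0.001, -1.0]]
wrist_force: [0.8, -1.0, 0.3]
gripper_width: 0.998
gripper_force: 0.0
```

>>> arm_command(motion=[[87,-44,-7.4,1.8,0,0,-0.0945],[87,-43.1,-11.6,1.8,0,0,-0.0945],[87,0,0,0,0,0,0]])

```text
time_s: 2.05
tcp_pos: [0.477, -0.2315, 0.1801]
ee_rot: [[-0.281, -0.96, 0.001], [-0.96, 0.281, 0.0], [-0.0, -0.001, -1.0]]
wrist_force: [0.1, 0.2, 0.3]
gripper_width: 1.007
gripper_force: 0.0
```

```bash
python3 - <<'E'
from h import *
np.set_printoptions(precision=4,suppress=True)
s=sense();print(s["tcp_pos"],s["ee_rot"][:,1],s["wrist_force"],s["time_s"])
m=camera_model("wrist");im=capture("wrist");cv2.imwrite("pics/d.png",cv2.resize(im[:,:,::-1],(800,600)))
for n,z in(("key_grip",.032),("key_nose",.014)):
    for d in find_in(n,"wrist")[:2]: print(n,d["location"],d["p"],atz(m,d["location"],z))
E
```

```text
[ 0.477  -0.2315  0.1801] [-0.9598  0.2808 -0.0012] [0.1062 0.167  0.3154] 2.05
key_grip [182.6, 246.9] 0.92 [ 0.4803 -0.2221  0.032 ]
key_grip [241.6, 186.0] 0.89 [ 0.563  -0.1768  0.032 ]
key_nose [185.2, 241.4] 0.88 [ 0.4883 -0.2165  0.014 ]
key_nose [242.7, 184.0] 0.86 [ 0.5716 -0.1692  0.014 ]
```

View pics/d.png

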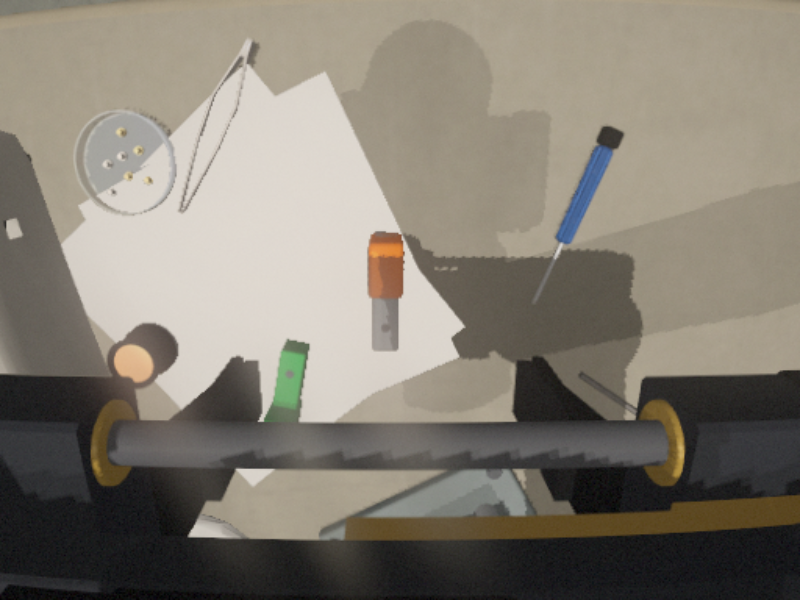

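The wrist view shows the orange key midway at about col 386: grip rows 233–298, nose tip at row 351. The green look-alike is at (290,375) and the loupe at (133,360), both clear of a half-open jaw.

```bash
python3 - <<'E'
from h import *
np.set_printoptions(precision=4,suppress=True)
m=camera_model("wrist");k=1.5625
P={n:atz(m,[r/k,c/k],z) for n,r,c,z in(("nose",351,385,.028),("gripfront",298,386,.0515),("backbot",233,386,0),("backtop",233,386,.0515))}
for n in P:print(n,P[n])
d=P["nose"]-P["gripfront"];print(np.degrees(np.arctan2(-d[0],d[1])),np.linalg.norm(d[:2]))
E
```

```text
nose [ 0.4916 -0.1793  0.028 ]
gripfront [ 0.478  -0.2223  0.0515]
backbot [ 0.4686 -0.2537  0.    ]
backtop [ 0.4662 -0.2615  0.0515]
-17.60440588714302 0.045110126153465095
```

```bash
python3 - <<'E'
from h import *
plan([.4728,-.239,.023],162.5,50)
E
```

```text
[50, 1.1, -0.0, 39.3, 0, 0, 0.0034] n 4
```

>>> arm_command(motion=[[50,1.1,0,39,0,0,0.0034],[50,1.1,0,39,0,0,0.0034],[50,1.1,0,39,0,0,0.0034],[50,1.1,0,30,0,0,0.0034],[50,0,0,10,0,0,0],[50,0,0,0,0,0,0],[50,0,0,0,0,0,0]])

```text
time_s: 2.9
tcp_pos: [0.4739, -0.2399, 0.0245]
ee_rot: [[-0.301, -0.954, 0.002], [-0.954, 0.301, -0.001], [0.0, -0.003, -1.0]]
wrist_force: [0.3, 1.0, 0.8]
gripper_width: 0.583
gripper_force: 0.0
```

>>> arm_command(motion=[[0,0,0,0,0,0,0],[0,0,0,0,0,0,0],[0,0,0,0,0,0,0],[0,0,0,0,0,0,0],[0,0,0,0,0,0,0]])

```text
time_s: 3.4
tcp_pos: [0.4733, -0.2391, 0.0236]
ee_rot: [[-0.3, -0.954, 0.001], [-0.954, 0.3, -0.0], [0.0, -0.001, -1.0]]
wrist_force: [-0.4, -0.3, 1.7]
gripper_width: 0.248
gripper_force: 30.0
```

```bash
python3 - <<'E'
from h import *
a=np.radians(12.7);R=np.array([[np.cos(a),-np.sin(a)],[np.sin(a),np.cos(a)]])
p=np.array([.4947,.0413])+R@[-.045,-.042];print(p)
plan([p[0],p[1],.165],192.7,0)
E
```

```text
[ 0.46003449 -0.00956553]
[0, -35.8, 13.6, -23.6, 0, 0, -0.0878] n 6
[0, -36.9, 10.4, -23.6, 0, 0, -0.0878] n 6
[0, -37.6, 7.1, -23.6, 0, 0, -0.0878] n 6
[0, -38.1, 3.8, -23.6, 0, 0, -0.0878] n 6
[0, -38.3, 0.5, -23.6, 0, 0, -0.0878] n 6
[0, -38.2, -2.9, -23.6, 0, 0, -0.0878] n 6
```

>>> arm_command(motion=[[0,0,0,-40,0,0,0],[0,0,0,-45,0,0,0],[0,-35.8,13.6,-28,0,0,-0.0878],[0,-36.9,10.4,-28,0,0,-0.0878],[0,-37.6,7.1,0,0,0,-0.0878],[0,-38.1,3.8,0,0,0,-0.0878],[0,-38.3,0.5,0,0,0,-0.0878],[0,-38.2,-2.9,0,0,0,-0.0878]])

```text
time_s: 4.2
tcp_pos: [0.4588, -0.0082, 0.1639]
ee_rot: [[0.223, -0.975, -0.001], [-0.975, -0.223, 0.0], [-0.0, 0.001, -1.0]]
wrist_force: [1.7, 0.1, -0.6]
gripper_width: 0.241
gripper_force: 29.9
```

>>> arm_command(motion=[[0,0,0,0,0,0,0],[0,0,0,0,0,0,0],[0,0,0,0,0,0,0]])

```text
time_s: 4.5
tcp_pos: [0.4593, -0.0101, 0.1639]
ee_rot: [[0.218, -0.976, -0.001], [-0.976, -0.218, -0.0], [0.0, 0.001, -1.0]]
wrist_force: [0.4, 0.6, -0.7]
gripper_width: 0.245
gripper_force: 29.9
```

```bash
python3 - <<'E'
from h import *
np.set_printoptions(precision=4,suppress=True)
s=sense();print(s["tcp_pos"],s["ee_rot"],s["wrist_force"])
i1=capture("top")[:,:,::-1];i2=capture("side")[:,:,::-1];i3=capture("wrist")[:,:,::-1]
o=np.zeros((600,800,3),np.uint8)
o[:300,:400]=cv2.resize(i1[175:265,200:320],(400,300),interpolation=cv2.INTER_CUBIC)
o[:300,400:]=cv2.resize(i2[150:240,170:290],(400,300),interpolation=cv2.INTER_CUBIC)
o[300:,:400]=cv2.resize(i3,(400,300))
# predicted stage points in side view
a=np.radians(12.7);R=np.array([[np.cos(a),-np.sin(a)],[np.sin(a),np.cos(a)]])
for n,q in(("mouth",(-.045,.036,.0795)),("c--",(-.085,-.09,.012)),("c+-",(.085,-.09,.012)),("lip corner",(-.063,.036,.0895))):
    w=R@q[:2]+[.4947,.0413]; r,c=proj("side",[*w,q[2]]); r2,c2=proj("top",[*w,q[2]])
    print(n,"side crop",(c-170)/.3+400,(r-150)/.3,"top crop",(c2-200)/.3,(r2-175)/.3)
cv2.imwrite("pics/e.png",o)
E
```

```text
[ 0.4593 -0.0101  0.1639] [[ 0.2184 -0.9759 -0.0009]
 [-0.9759 -0.2184 -0.0002]
 [ 0.      0.0009 -1.    ]] [ 0.4468  0.5863 -0.7457]
mouth side crop 536.6666666666667 119.33333333333337 top crop 133.00000000000003 218.99999999999997
c-- side crop 507.66666666666674 258.6666666666667 top crop 309.66666666666663 243.66666666666666
c+- side crop 715.6666666666666 243.00000000000003 top crop 265.0 26.999999999999982
lip corner side crop 515.6666666666666 109.66666666666669 top crop 137.33333333333331 243.33333333333334
```

View pics/e.png

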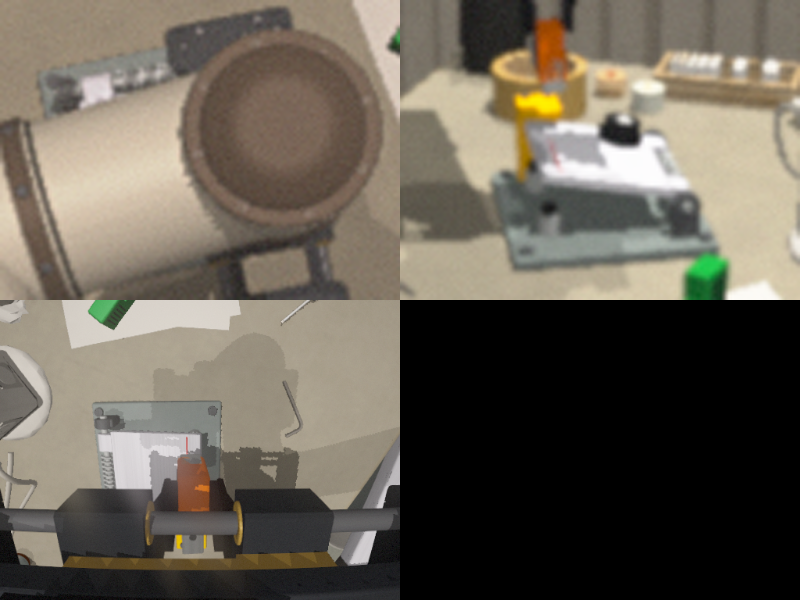

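Side crop: the key hangs above the plate, and the base corners lie within ~2 px of prediction. Wrist crop: the base's near corners are at (95,402) and (220,402), and yellow lip shows on both sides of the nose at (180,543) and (205,543), so the key is roughly centred.

```bash
python3 - <<'E'
from h import *
np.set_printoptions(precision=4,suppress=True)
a=np.radians(12.7);R=np.array([[np.cos(a),-np.sin(a)],[np.sin(a),np.cos(a)]]);c=np.array([.4947,.0413])
m=camera_model("wrist");im=capture("wrist")
A=atz(m,[102*1.28,95*1.28],.012)[:2];B=atz(m,[102*1.28,220.5*1.28],.012)[:2]
print("A,B stage",R.T@(A-c),R.T@(B-c),np.linalg.norm(A-B),np.degrees(np.arctan2(*(A-B)[::-1])))
print("tcp stage",R.T@(sense()["tcp_pos"][:2]-c))
hsv=cv2.cvtColor(im,cv2.COLOR_RGB2HSV)
y=cv2.inRange(hsv,(20,180,100),(32,255,255));n,l,st,ce=cv2.connectedComponentsWithStats(y)
for i in range(1,n):
    if st[i,4]>15: print(st[i],ce[i])
for n,q in(("lip L",(-.027,.036,.0895)),("lip R",(-.063,.036,.0895)),("tip",None)):
    if q: print(n,proj(m,[*(R@q[:2]+c),q[2]]))
for q in((-.027,.036,.0795),(-.063,.036,.0795)):print(proj(m,[*(R@q[:2]+c),q[2]]))
E
```

```text
A,B stage [ 0.0819 -0.0869] [-0.0806 -0.0858] 0.16246528912158925 12.29983080980735
tcp stage [-0.0457 -0.0428]
[226 301   7  17 105] [228.7238 308.3048]
[261 301   3  17  51] [262. 309.]
lip L [np.float64(279.2), np.float64(226.7)]
lip R [np.float64(279.1), np.float64(267.3)]
[np.float64(273.5), np.float64(227.3)]
[np.float64(273.4), np.float64(266.7)]
```

>>> arm_command(motion=[[0,0,0,30,0,0,0],[0,0,0,25,0,0,0],[0,0,0,6,0,0,0],[0,0,0,0,0,0,0],[0,0,0,0,0,0,0]])

```text
time_s: 5.2
tcp_pos: [0.4607, -0.0097, 0.1042]
ee_rot: [[0.219, -0.976, 0.002], [-0.976, -0.219, 0.0], [0.0, -0.002, -1.0]]
wrist_force: [0.4, -0.1, -0.9]
gripper_width: 0.243
gripper_force: 29.9
```

>>> arm_command(motion=[[0,0,0,4,0,0,0],[0,0,0,4,0,0,0],[0,0,0,4,0,0,0],[0,0,0,0,0,0,0]])

```text
time_s: 5.6
tcp_pos: [0.4595, -0.0098, 0.0911]
ee_rot: [[0.22, -0.976, -0.0], [-0.976, -0.22, -0.0], [0.0, 0.0, -1.0]]
wrist_force: [-0.4, -1.5, 2.8]
gripper_width: 0.247
gripper_force: 29.9
```

>>> arm_command(motion=[[0,0,0,4,0,0,0],[0,0,0,3,0,0,0],[0,0,0,3,0,0,0],[0,0,0,0,0,0,0],[0,0,0,0,0,0,0]])

```text
time_s: 6.1
tcp_pos: [0.4589, -0.0099, 0.081]
ee_rot: [[0.219, -0.976, -0.002], [-0.976, -0.219, -0.001], [0.0, 0.002, -1.0]]
wrist_force: [-4.3, -1.9, 5.1]
gripper_width: 0.243
gripper_force: 29.8
```

>>> arm_command(motion=[[0,0,0,2,0,0,0],[0,0,0,2,0,0,0],[0,0,0,1,0,0,0],[0,0,0,0,0,0,0],[0,0,0,0,0,0,0]])

```text
time_s: 6.6
tcp_pos: [0.4593, -0.0098, 0.0763]
ee_rot: [[0.219, -0.976, -0.001], [-0.976, -0.219, -0.0], [0.0, 0.001, -1.0]]
wrist_force: [-4.0, -0.9, 5.9]
gripper_width: 0.245
gripper_force: 29.8
```

>>> arm_command(motion=[[0,0,0,0.5,0,0,0],[0,0,0,0.5,0,0,0],[0,0,0,0,0,0,0],[0,0,0,0,0,0,0]])

```text
time_s: 7.0
tcp_pos: [0.4591, -0.0098, 0.0753]
ee_rot: [[0.219, -0.976, -0.001], [-0.976, -0.219, -0.0], [0.0, 0.001, -1.0]]
wrist_force: [-4.5, -1.0, 6.4]
gripper_width: 0.243
gripper_force: 29.8
```

>>> arm_command(motion=[[0,0,0,0.5,0,0,0],[0,0,0,0.5,0,0,0],[0,0,0,0,0,0,0],[0,0,0,0,0,0,0]])

```text
time_s: 7.4
tcp_pos: [0.4591, -0.0098, 0.0743]
ee_rot: [[0.219, -0.976, -0.001], [-0.976, -0.219, -0.0], [0.0, 0.001, -1.0]]
wrist_force: [-3.3, -1.1, 7.5]
gripper_width: 0.245
gripper_force: 29.8
```

>>> arm_command(motion=[[0,0,0,0.3,0,0,0],[0,0,0,0,0,0,0],[0,0,0,0,0,0,0]])

```text
time_s: 7.7
tcp_pos: [0.4591, -0.0098, 0.074]
ee_rot: [[0.219, -0.976, -0.001], [-0.976, -0.219, -0.0], [0.0, 0.001, -1.0]]
wrist_force: [-4.4, -1.1, 6.7]
gripper_width: 0.244
gripper_force: 29.8
```

>>> arm_command(motion=[[0,0,0,0.3,0,0,0],[0,0,0,0,0,0,0],[0,0,0,0,0,0,0]])

```text
time_s: 8.0
tcp_pos: [0.4591, -0.0098, 0.0738]
ee_rot: [[0.219, -0.976, -0.001], [-0.976, -0.219, -0.0], [0.0, 0.001, -1.0]]
wrist_force: [-4.8, -0.5, 7.0]
gripper_width: 0.245
gripper_force: 29.8
```

>>> arm_command(motion=[[0,0,0,0.3,0,0,0],[0,0,0,0,0,0,0],[0,0,0,0,0,0,0]])

```text
time_s: 8.3
tcp_pos: [0.4591, -0.0098, 0.0735]
ee_rot: [[0.22, -0.976, -0.001], [-0.976, -0.22, -0.0], [0.0, 0.001, -1.0]]
wrist_force: [-3.8, -1.4, 6.4]
gripper_width: 0.249
gripper_force: 29.8
```

>>> arm_command(motion=[[0,0,0,0.3,0,0,0],[0,0,0,0,0,0,0],[0,0,0,0,0,0,0]])

```text
time_s: 8.6
tcp_pos: [0.4591, -0.0098, 0.0733]
ee_rot: [[0.22, -0.976, -0.001], [-0.976, -0.22, -0.0], [0.0, 0.001, -1.0]]
wrist_force: [-3.8, -0.7, 7.4]
gripper_width: 0.242
gripper_force: 29.8
```

>>> arm_command(motion=[[0,0,0,0.2,0,0,0],[0,0,0,0,0,0,0],[0,0,0,0,0,0,0]])

```text
time_s: 8.9
tcp_pos: [0.4592, -0.0098, 0.0733]
ee_rot: [[0.22, -0.976, -0.001], [-0.976, -0.22, -0.0], [0.0, 0.001, -1.0]]
wrist_force: [-4.7, -1.4, 7.8]
gripper_width: 0.237
gripper_force: 29.8
```

>>> arm_command(motion=[[0,0,0,0.2,0,0,0],[0,0,0,0,0,0,0],[0,0,0,0,0,0,0]])

```text
time_s: 9.2
tcp_pos: [0.4592, -0.0098, 0.0732]
ee_rot: [[0.22, -0.976, -0.001], [-0.976, -0.22, -0.001], [0.0, 0.001, -1.0]]
wrist_force: [-4.7, -1.4, 10.0]
gripper_width: 0.238
gripper_force: 29.8
```

>>> arm_command(motion=[[0,0,0,0.2,0,0,0],[0,0,0,0,0,0,0],[0,0,0,0,0,0,0]])

```text
time_s: 9.5
tcp_pos: [0.4593, -0.0098, 0.0732]
ee_rot: [[0.22, -0.976, -0.001], [-0.976, -0.22, -0.001], [0.0, 0.001, -1.0]]
wrist_force: [-5.1, -1.0, 10.8]
gripper_width: 0.243
gripper_force: 29.8
```

>>> arm_command(motion=[[0,0,0,0.2,0,0,0],[0,0,0,0,0,0,0],[0,0,0,0,0,0,0]])

```text
time_s: 9.8
tcp_pos: [0.4594, -0.0098, 0.0731]
ee_rot: [[0.22, -0.976, -0.001], [-0.976, -0.22, -0.001], [0.0, 0.001, -1.0]]
wrist_force: [-5.7, -0.5, 11.7]
gripper_width: 0.24
gripper_force: 29.8
```

>>> arm_command(motion=[[0,0,0,0.4,0,0,0],[0,0,0,0.3,0,0,0],[0,0,0,0,0,0,0],[0,0,0,0,0,0,0]])

```text
time_s: 10.2
tcp_pos: [0.4595, -0.0098, 0.0729]
ee_rot: [[0.22, -0.975, -0.0], [-0.975, -0.22, -0.001], [0.001, 0.001, -1.0]]
wrist_force: [-6.6, -1.0, 15.8]
gripper_width: 0.245
gripper_force: 29.8
```

>>> arm_command(motion=[[0,0,0,0.4,0,0,0],[0,0,0,0,0,0,0],[0,0,0,0,0,0,0],[0,0,0,0,0,0,0]])

```text
time_s: 10.6
tcp_pos: [0.4596, -0.0098, 0.0728]
ee_rot: [[0.22, -0.975, -0.0], [-0.975, -0.22, -0.001], [0.001, 0.0, -1.0]]
wrist_force: [-6.3, -0.8, 16.6]
gripper_width: 0.244
gripper_force: 29.8
```

>>> arm_command(motion=[[0,0,0,0.3,0,0,0],[0,0,0,0,0,0,0],[0,0,0,0,0,0,0],[0,0,0,0,0,0,0],[0,0,0,0,0,0,0],[0,0,0,0,0,0,0],[0,0,0,0,0,0,0],[0,0,0,0,0,0,0]])

```text
time_s: 11.4
tcp_pos: [0.46, -0.0098, 0.0727]
ee_rot: [[0.221, -0.975, 0.001], [-0.975, -0.221, -0.001], [0.001, -0.001, -1.0]]
wrist_force: [-6.2, -0.2, 16.9]
gripper_width: 0.241
gripper_force: 29.9
```

```bash
python3 - <<'E'
from h import *
s=sense();print(s["wrist_force"],s["tcp_pos"],s["moment"])
i2=capture("side")[:,:,::-1]
cv2.imwrite("pics/f.png",cv2.resize(i2[165:235,185:275],(720,560),interpolation=cv2.INTER_CUBIC))
E
```

```text
[-6.20705707 -0.18446136 16.91769504] [ 0.45999071 -0.00976097  0.07268178] [-0.25570207  2.49696635  0.08678319]
```

View pics/f.png

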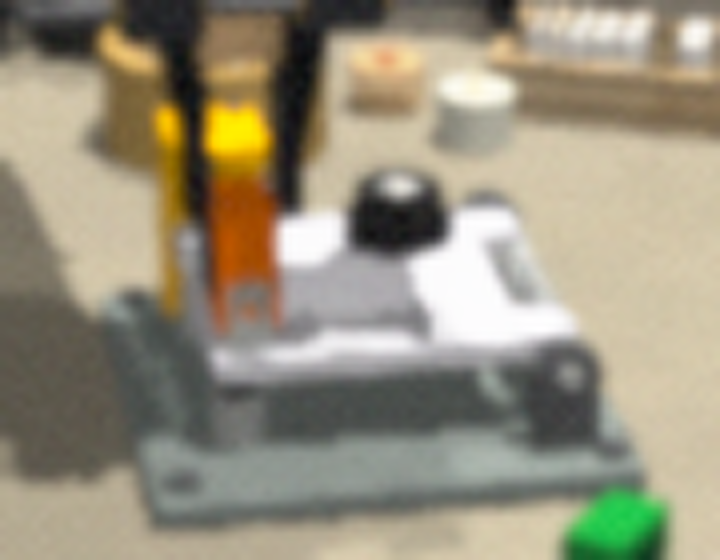

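The plate is level with the key pressed flat on it at about 18 N, the nose still short of the lip. Next is the slide.

>>> arm_command(motion=[[0,-3,0,0,0,0,0],[0,-4,0,0,0,0,0],[0,-4,0,0,0,0,0],[0,0,0,0,0,0,0]])

```text
time_s: 11.85
tcp_pos: [0.4601, 0.0006, 0.073]
ee_rot: [[0.222, -0.975, 0.006], [-0.975, -0.222, -0.001], [0.002, -0.006, -1.0]]
wrist_force: [-1.5, -7.5, 11.8]
gripper_width: 0.241
gripper_force: 30.0
```

>>> arm_command(motion=[[0,-3,0,0,0,0,0],[0,-2,0,0,0,0,0],[0,-2,0,0,0,0,0],[0,0,0,0,0,0,0]])

```text
time_s: 12.25
tcp_pos: [0.4593, 0.0076, 0.0731]
ee_rot: [[0.222, -0.975, 0.007], [-0.975, -0.222, -0.001], [0.002, -0.007, -1.0]]
wrist_force: [0.2, -7.6, 10.7]
gripper_width: 0.243
gripper_force: 30.0
```

>>> arm_command(motion=[[0,0,0,0.5,0,0,0],[0,0,0,0.3,0,0,0],[0,-1.5,0,0,0,0,0],[0,-1.5,0,0,0,0,0],[0,-1.5,0,0,0,0,0]])

```text
time_s: 12.75
tcp_pos: [0.459, 0.0115, 0.073]
ee_rot: [[0.222, -0.975, 0.009], [-0.975, -0.222, -0.001], [0.003, -0.008, -1.0]]
wrist_force: [2.4, -9.9, 14.8]
gripper_width: 0.243
gripper_force: 30.0
```

>>> arm_command(motion=[[0,-1.5,0,0,0,0,0],[0,-1.5,0,0,0,0,0],[0,-1.5,0,0,0,0,0],[0,0,0,0,0,0,0]])

```text
time_s: 13.15
tcp_pos: [0.4582, 0.0162, 0.073]
ee_rot: [[0.222, -0.975, 0.009], [-0.975, -0.222, -0.001], [0.003, -0.009, -1.0]]
wrist_force: [1.7, -9.4, 15.1]
gripper_width: 0.241
gripper_force: 30.0
```

>>> arm_command(motion=[[0,-1.5,-0.5,0,0,0,0],[0,-1.5,-0.5,0,0,0,0],[0,-1.5,0,0,0,0,0],[0,-1.5,0,0,0,0,0],[0,0,0,0,0,0,0]])

```text
time_s: 13.65
tcp_pos: [0.4576, 0.0222, 0.073]
ee_rot: [[0.222, -0.975, 0.009], [-0.975, -0.222, -0.001], [0.003, -0.008, -1.0]]
wrist_force: [1.5, -10.1, 14.1]
gripper_width: 0.243
gripper_force: 30.0
```

>>> arm_command(motion=[[0,-1,0,0,0,0,0],[0,-1,0,0,0,0,0],[0,0,0,0,0,0,0]])

```text
time_s: 13.95
tcp_pos: [0.4573, 0.0241, 0.073]
ee_rot: [[0.222, -0.975, 0.009], [-0.975, -0.222, -0.001], [0.003, -0.008, -1.0]]
wrist_force: [1.3, -8.6, 14.2]
gripper_width: 0.243
gripper_force: 30.0
```

>>> arm_command(motion=[[0,-1,0,0,0,0,0],[0,-1,0,0,0,0,0],[0,0,0,0,0,0,0]])

```text
time_s: 14.25
tcp_pos: [0.4569, 0.0262, 0.073]
ee_rot: [[0.222, -0.975, 0.009], [-0.975, -0.222, -0.001], [0.003, -0.008, -1.0]]
wrist_force: [2.5, -10.5, 13.8]
gripper_width: 0.243
gripper_force: 30.0
```

>>> arm_command(motion=[[0,-1,0,0,0,0,0],[0,-1,0,0,0,0,0],[0,0,0,0,0,0,0]])

```text
time_s: 14.55
tcp_pos: [0.4566, 0.0282, 0.0731]
ee_rot: [[0.222, -0.975, 0.009], [-0.975, -0.222, -0.001], [0.003, -0.009, -1.0]]
wrist_force: [2.1, -10.2, 14.4]
gripper_width: 0.243
gripper_force: 30.0
```

>>> arm_command(motion=[[0,-1,0,0,0,0,0],[0,0,0,0,0,0,0],[0,0,0,0,0,0,0]])

```text
time_s: 14.85
tcp_pos: [0.4564, 0.0291, 0.073]
ee_rot: [[0.222, -0.975, 0.009], [-0.975, -0.222, -0.001], [0.003, -0.009, -1.0]]
wrist_force: [1.7, -9.8, 13.8]
gripper_width: 0.243
gripper_force: 30.0
```

>>> arm_command(motion=[[0,-1,0,0,0,0,0],[0,0,0,0,0,0,0],[0,0,0,0,0,0,0]])

```text
time_s: 15.15
tcp_pos: [0.4562, 0.0301, 0.073]
ee_rot: [[0.222, -0.975, 0.009], [-0.975, -0.222, -0.001], [0.003, -0.009, -1.0]]
wrist_force: [3.0, -10.2, 12.1]
gripper_width: 0.245
gripper_force: 30.0
```

>>> arm_command(motion=[[0,-1,0,0,0,0,0],[0,0,0,0,0,0,0],[0,0,0,0,0,0,0]])

```text
time_s: 15.45
tcp_pos: [0.456, 0.031, 0.073]
ee_rot: [[0.222, -0.975, 0.009], [-0.975, -0.222, -0.001], [0.003, -0.009, -1.0]]
wrist_force: [2.0, -11.2, 14.0]
gripper_width: 0.246
gripper_force: 30.0
```

>>> arm_command(motion=[[0,-1,0,0,0,0,0],[0,0,0,0,0,0,0],[0,0,0,0,0,0,0]])

```text
time_s: 15.75
tcp_pos: [0.4559, 0.031, 0.0731]
ee_rot: [[0.222, -0.975, 0.009], [-0.975, -0.222, -0.002], [0.004, -0.008, -1.0]]
wrist_force: [3.5, -15.1, 13.7]
gripper_width: 0.246
gripper_force: 30.1
```

```bash
python3 - <<'E'
from h import *
i2=capture("side")[:,:,::-1];i3=capture("wrist")[:,:,::-1]
o=np.hstack([cv2.resize(i2[165:235,190:250],(360,420),interpolation=cv2.INTER_CUBIC),cv2.resize(i3[190:350,170:320],(394,420),interpolation=cv2.INTER_CUBIC)])
cv2.imwrite("pics/g.png",o)
E
```

```text
(no output)
```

View pics/g.png

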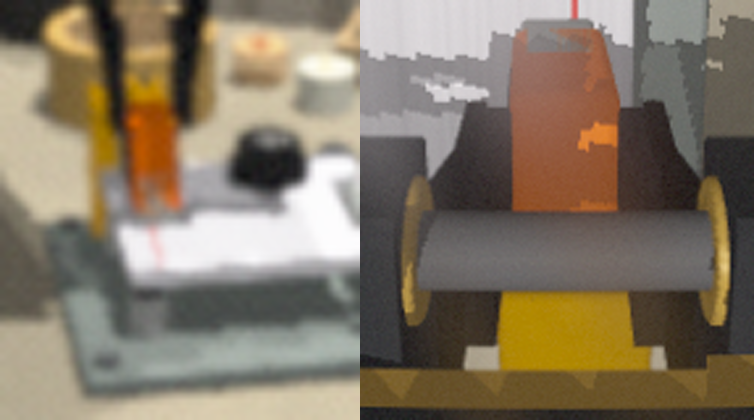

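The force jump (15 N) and the stopped TCP show the nose has met the post, and the yellow lip now covers the nose. I'll relax the push slightly, ease up, then open.

>>> arm_command(motion=[[0,1,0,0,0,0,0],[0,0.5,0,-0.5,0,0,0],[0,0,0,-0.5,0,0,0],[0,0,0,-0.5,0,0,0],[0,0,0,0,0,0,0]])

```text
time_s: 16.35
tcp_pos: [0.4556, 0.0309, 0.0734]
ee_rot: [[0.221, -0.975, 0.008], [-0.975, -0.221, 0.0], [0.002, -0.008, -1.0]]
wrist_force: [3.1, -7.9, 6.2]
gripper_width: 0.243
gripper_force: 30.0
```

>>> arm_command(motion=[[0,0,0,-0.5,0,0,0],[0,0,0,-0.5,0,0,0],[0,0,0,-0.3,0,0,0],[0,0,0,0,0,0,0]])

```text
time_s: 16.75
tcp_pos: [0.455, 0.031, 0.0739]
ee_rot: [[0.22, -0.975, 0.007], [-0.976, -0.22, 0.0], [0.001, -0.007, -1.0]]
wrist_force: [4.9, -8.1, 3.1]
gripper_width: 0.245
gripper_force: 30.1
```

>>> arm_command(motion=[[0,1,0,-0.3,0,0,0],[0,0.5,0,-0.3,0,0,0],[0,0,0,0,0,0,0]])

```text
time_s: 17.05
tcp_pos: [0.455, 0.0307, 0.0743]
ee_rot: [[0.22, -0.976, 0.007], [-0.976, -0.22, 0.002], [-0.001, -0.007, -1.0]]
wrist_force: [6.1, -2.1, 2.3]
gripper_width: 0.245
gripper_force: 30.1
```

>>> arm_command(motion=[[0,0,-0.7,0,0,0,0],[0,0,0,0,0,0,0],[26,0,0,0,0,0,0],[32,0,0,0,0,0,0],[42,0,0,0,0,0,0],[42,0,0,0,0,0,0],[42,0,0,0,0,0,0]])

```text
time_s: 17.75
tcp_pos: [0.4511, 0.0294, 0.0726]
ee_rot: [[0.219, -0.976, -0.003], [-0.976, -0.219, -0.001], [0.0, 0.003, -1.0]]
wrist_force: [-0.0, 0.5, 0.2]
gripper_width: 0.466
gripper_force: 0.0
```

```bash
python3 - <<'E'
from h import *
s=sense();print(s["wrist_force"],s["gripper_width"]*87,s["tcp_pos"])
i2=capture("side")[:,:,::-1];i3=capture("wrist")[:,:,::-1]
o=np.hstack([cv2.resize(i2[165:235,190:250],(360,420),interpolation=cv2.INTER_CUBIC),cv2.resize(i3[190:350,170:320],(394,420),interpolation=cv2.INTER_CUBIC)])
cv2.imwrite("pics/i.png",o)
E
```

```text
[-0.02632792  0.49399368  0.20503144] 40.52194837907259 [0.45106797 0.02941365 0.0725977 ]
```

View pics/i.png

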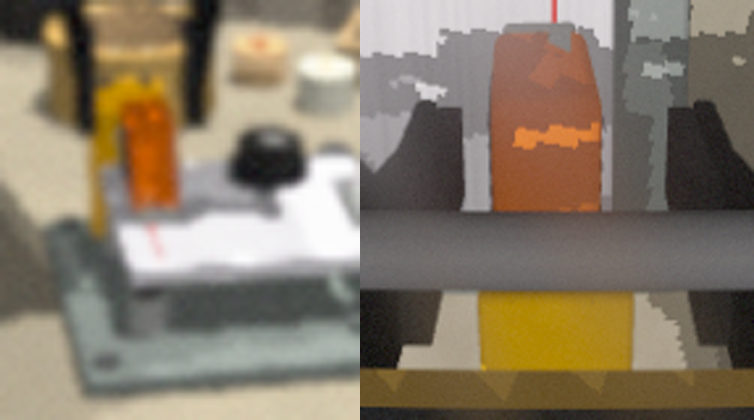

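The key stays trapped and upright with the plate level, and there is a gap to both fingers (crop columns 465–490 and 602–668). Retreating straight up.

>>> arm_command(motion=[[42,0,2,0,0,0,0],[42,0,0,-10,0,0,0],[42,0,0,-20,0,0,0],[42,0,0,-35,0,0,0],[42,0,0,-40,0,0,0],[42,0,0,0,0,0,0],[42,0,0,0,0,0,0],[42,0,0,0,0,0,0]])

```text
time_s: 18.65
tcp_pos: [0.4497, 0.0291, 0.1778]
ee_rot: [[0.219, -0.976, -0.002], [-0.976, -0.219, -0.0], [-0.0, 0.002, -1.0]]
wrist_force: [0.0, -0.6, -0.3]
gripper_width: 0.48
gripper_force: 0.0
```

```bash
python3 - <<'E'
from h import *
s=sense();print(s["wrist_force"],s["tcp_pos"])
i2=capture("side")[:,:,::-1];i3=capture("wrist")[:,:,::-1]
o=np.hstack([cv2.resize(i2[165:235,190:250],(360,420),interpolation=cv2.INTER_CUBIC),cv2.resize(i3[100:330,130:360],(420,420),interpolation=cv2.INTER_CUBIC)])
cv2.imwrite("pics/j.png",o)
E
```

```text
[ 0.00948604 -0.5692209  -0.26316988] [0.44969951 0.02911627 0.17775064]
```

View pics/j.png

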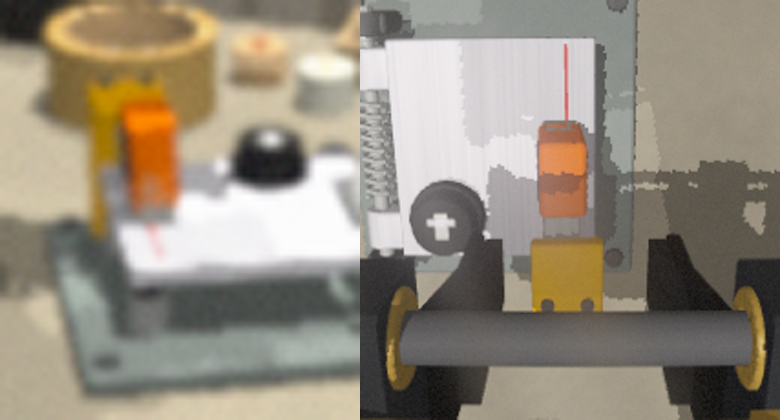

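The key lies in line under the lip (grip at crop (562,170), lip at (567,275)), upright, with the plate level and the gripper clear above. Handing in.

```bash
python3 -c "
from station import finish_job
print(finish_job())"
```

```text
the job is handed in; nothing more can be done
None
```

I handed the job in: the plate was seated at about 18 N rather than 20, and the released key is trapped under the lip, at or just short of the post, with the plate level in the last pictures; no verdict came back.

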